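Move the thread spools to the rack in reverse order

ROBOT

A 6-joint arm with a two-finger parallel gripper is mounted at the origin on the work surface; the furniture and walls round the work are solid. World frame = base frame: x ahead of the robot, y to its left, z up, the work surface at z = 0. Lengths are in m, angles in degrees, forces in N, time in s.
With the tool pointing down it reaches from about 0.4 to 0.825 m from the base axis. Payload 7 kg.
Tool frame: the origin (TCP) lies on the centre line of the jaws, within the pads' length; the fingertips stand 8 mm ahead of it and the grasp point (between the pads) lies 11 mm behind it; z points along the fingers, y is the line along which they close (so a half turn about z gives the same grasp; the last joint's range is limited). The gripper opens to 88 mm and grips with 3 to 60 N. Pads are 19 mm wide; open, the fingers measure 130 mm over their backs; the gripper's body (78 mm by 193 mm) begins 47 mm behind the grasp point.
Start: joints at [79.991, 20.546, 0.682, 0, -70.136, -16.507], TCP at [0.301, 0.604, 0.235] pointing down, gripper open.
Joint ranges: [-176.03, 176.03], [-82.01, 121.73], [-58.28, 71.71], [-173.87, 95.51], [-174.79, -0.11], [-173.66, 173.66]. Speed limits (degrees/s): [136.94, 136.94, 172.46, 180, 180, 180].

INTERFACE

Orientations are given as [roll, pitch, yaw] about the fixed x, y, z axes, in that order (R = Rz(yaw) Ry(pitch) Rx(roll)).
In Python, from plant import telemetry, viewer, close_job, models gives the robot as it stands.
- The arm moves only by the shell command python3 -m handwheel 'ROWS' [FORCE]. ROWS is JSON, a list of rows, each an object with "grip": the closure, from -1 (fully open) to 1 (shut); "travel": the shift along the tool's x, y, z as a fraction of full scale, a list of three; "spin": the turn about the tool's z as a fraction of full scale. A call has 1 to 8 rows; each row shifts and turns the commanded pose from where the row before left it, along the tool's axes as they then stand; what a row does not reach is not made up. Full scale, the value 1, is 0.025 m for a shift and 5 degrees for a turn. A row lasts 1/8 s, in which the tool goes at most 62.5 mm and 10.7 degrees, less where a joint would pass 70% of its speed; a pose out of reach is approached as far as the arm can. A call with a number of a shift or a turn outside -1 to 1 is refused whole. A call with a gripper value outside its range is refused whole. The fingers move at their own pace and stop on an object; FORCE is the grip in N (left out, the last holds). Time passes only in rows, so rows that do not move let the fingers close. It gives the time, the measured TCP pose, the force, the opening and the grip force at its end, in the units of the state.
- telemetry.get_state(): the state, without advancing time (a new reading comes with each control period).
- viewer.capture(name): name is "scene" or "top" or "wrist"; returns the picture (480x640x3 uint8, red, green, blue); there is no depth.
- viewer.calibration(name): a dict with "fx", "fy", "cx", "cy" (pixels), "T" (4x4, takes a point from camera to world coordinates); the wrist camera has in their place "T_tool_cam" (4x4, takes a point from camera to tool coordinates, whose origin is the TCP and whose axes are the flange's). Camera axes: x right, y down, z forward; pixel columns grow to the right and rows downward; lengths in m; the calibration is good to about 2 mm. A picture is of the moment at which its call begins: read the wrist's pose just before it. calibration takes no time and is no camera call.
- close_job(): hands the job in; it is judged then, once.
Trained networks look in the newest picture that a camera, given by its name, has taken for a name from the list of things; names that differ only in an ending like _2 or _b are one class to them, and where a whole thing is asked for, a point or a joint stands for the part that bears it (a point fixed in the world has none). Each returns a list of dicts, best first, with "p" (0 to 1); they miss things now and then, are a little off and sometimes report something else, mostly with a low value. They report only what shows in the picture. A call takes as long as a camera call. They do not tell look-alikes from the thing itself.
- models.find_in(camera, thing): "position" ([column, row] in pixels, amid what is visible of it).
The state is a dict: "time_s": time; "joints": joint angles; "qd": joint speeds; "joint_torque": joint torques, N m; "tcp_pos": TCP position; "eef_rot": TCP orientation; "contact_force": force on the tool from outside, world axes, zero at the start; "moment": the same for the moment, N m; "gripper_width": finger opening in m; "gripper_force": force on a finger pad.
Only numpy, scipy, OpenCV 4.12 (cv2) and the standard library are available. Lean on these libraries where they do the work, as an engineer would, in place of code of your own. Each camera call takes 0.05 s, during which the arm holds its last target. There are 200 camera calls.

TASK

Move the four thread spools from the plywood tray into the pockets of the wooden rack, reversing their order: the spool beside the brass stop goes into the pocket farthest from the rack's knob, the next spool into the next pocket, and so on, until the spool farthest from the stop stands in the pocket beside the knob. Keep the spools upright as you carry them and leave each standing flat on the floor of its own pocket.

Things in the scene. Friction and masses are not known exactly. Their poses are not given: they have to be found in the camera images.
- spool_a_mid (a point): loose thread spool, an upright round reel 42 mm in diameter and 70 mm tall with a flat foot; the point is its centre, half-way up (35 mm above its foot), z up the spool. It starts in cup_a, its foot 4 mm above that cup's underside. Grasp it round the body from above.
- spool_b_mid (a point): loose thread spool, an upright round reel 38 mm in diameter and 55 mm tall with a flat foot; the point is its centre, half-way up (27.5 mm above its foot), z up the spool. It starts in cup_b, its foot 4 mm above that cup's underside. Grasp it round the body from above.
- spool_c_mid (a point): loose thread spool, an upright round reel 40 mm in diameter and 60 mm tall with a flat foot; the point is its centre, half-way up (30 mm above its foot), z up the spool. It starts in cup_c, its foot 4 mm above that cup's underside. Grasp it round the body from above.
- spool_d_mid (a point): loose thread spool, an upright round reel 36 mm in diameter and 60 mm tall with a flat foot; the point is its centre, half-way up (30 mm above its foot), z up the spool. It starts in cup_d, its foot 4 mm above that cup's underside. Grasp it round the body from above.
- cup_a: fixed shallow square black cup on the tray, 60 x 60 mm outside, lip 10 mm high, floor 4 mm thick, in which spool_a stands at the start; origin at the centre of its underside (12 mm above the table), x across the row, y along the row
- cup_b: fixed shallow square black cup on the tray, 60 x 60 mm outside, lip 10 mm high, floor 4 mm thick, in which spool_b stands at the start; origin at the centre of its underside (12 mm above the table), x across the row, y along the row
- cup_c: fixed shallow square black cup on the tray, 60 x 60 mm outside, lip 10 mm high, floor 4 mm thick, in which spool_c stands at the start; origin at the centre of its underside (12 mm above the table), x across the row, y along the row
- cup_d: fixed shallow square black cup on the tray, 60 x 60 mm outside, lip 10 mm high, floor 4 mm thick, in which spool_d stands at the start; origin at the centre of its underside (12 mm above the table), x across the row, y along the row
- brass_stop: fixed round brass post, 38 mm tall, 26 mm foot, at one end of the tray, either end (the other has a low flat wooden block); origin: centre of its underside. The tray is a plywood board 348 x 84 x 12 mm on the table with the four cups in a row, in any order, 72 mm apart; the stop stands in line with them, 50 mm from the centre of the nearest cup.
- rack: fixed wooden rack, left or right of the tray: four square pockets in a row, a dark knob (top 49 mm up) on its +y end, 165 mm from the centre. Origin: centre of its underside, on the table; y along the row to the knob, z up. Pocket centres at y = -108, -36, 36, 108 mm, x = 0; each 66 x 66 mm inside, floor 8 mm and wall tops 20 mm above the table, walls 6 mm thick.
Mind the look-alikes: they are no part of the job. What is shaped like the part that bears spool_d_mid but red is not meant. What is shaped like the part that bears spool_c_mid but red is not meant.

How it is judged (in metres and radians):
At the end, for the whole second after the job is handed in: Each spool stands upright (0.1 rad) on its pocket floor (4 mm), within 18 mm of the pocket centre each way, released and at rest; the first from the brass stop is in the pocket farthest from the knob, and so on to the last, beside the knob (((horizontal distance between cup_a and brass_stop between 0.02 and 0.08 m and y of spool_a_mid in the frame of rack between -0.126 and -0.09 m) or (horizontal distance between cup_a and brass_stop between 0.092 and 0.152 m and y of spool_a_mid in the frame of rack between -0.054 and -0.018 m) or (horizontal distance between cup_a and brass_stop between 0.164 and 0.224 m and y of spool_a_mid in the frame of rack between 0.018 and 0.054 m) or (horizontal distance between cup_a and brass_stop between 0.236 and 0.296 m and y of spool_a_mid in the frame of rack between 0.09 and 0.126 m)) and x of spool_a_mid in the frame of rack between -0.018 and 0.018 m and height (world z) of spool_a_mid between 0.039 and 0.047 m and angle between each of spool_a_mid, spool_b_mid, spool_c_mid, spool_d_mid's own z axis and vertical below 0.1 rad and linear speed of each of spool_a, spool_b, spool_c, spool_d below 0.02 m/s and contact force between the fingers and spool_a below 0.1 N and ((horizontal distance between cup_b and brass_stop between 0.02 and 0.08 m and y of spool_b_mid in the frame of rack between -0.126 and -0.09 m) or (horizontal distance between cup_b and brass_stop between 0.092 and 0.152 m and y of spool_b_mid in the frame of rack between -0.054 and -0.018 m) or (horizontal distance between cup_b and brass_stop between 0.164 and 0.224 m and y of spool_b_mid in the frame of rack between 0.018 and 0.054 m) or (horizontal distance between cup_b and brass_stop between 0.236 and 0.296 m and y of spool_b_mid in the frame of rack between 0.09 and 0.126 m)) and x of spool_b_mid in the frame of rack between -0.018 and 0.018 m and height (world z) of spool_b_mid between 0.0315 and 0.0395 m and contact force between the fingers and spool_b below 0.1 N and ((horizontal distance between cup_c and brass_stop between 0.02 and 0.08 m and y of spool_c_mid in the frame of rack between -0.126 and -0.09 m) or (horizontal distance between cup_c and brass_stop between 0.092 and 0.152 m and y of spool_c_mid in the frame of rack between -0.054 and -0.018 m) or (horizontal distance between cup_c and brass_stop between 0.164 and 0.224 m and y of spool_c_mid in the frame of rack between 0.018 and 0.054 m) or (horizontal distance between cup_c and brass_stop between 0.236 and 0.296 m and y of spool_c_mid in the frame of rack between 0.09 and 0.126 m)) and x of spool_c_mid in the frame of rack between -0.018 and 0.018 m and height (world z) of spool_c_mid between 0.034 and 0.042 m and contact force between the fingers and spool_c below 0.1 N and ((horizontal distance between cup_d and brass_stop between 0.02 and 0.08 m and y of spool_d_mid in the frame of rack between -0.126 and -0.09 m) or (horizontal distance between cup_d and brass_stop between 0.092 and 0.152 m and y of spool_d_mid in the frame of rack between -0.054 and -0.018 m) or (horizontal distance between cup_d and brass_stop between 0.164 and 0.224 m and y of spool_d_mid in the frame of rack between 0.018 and 0.054 m) or (horizontal distance between cup_d and brass_stop between 0.236 and 0.296 m and y of spool_d_mid in the frame of rack between 0.09 and 0.126 m)) and x of spool_d_mid in the frame of rack between -0.018 and 0.018 m and height (world z) of spool_d_mid between 0.034 and 0.042 m and contact force between the fingers and spool_d below 0.1 N); the robot touches nothing.
It fails at once if a spool is tipped over (more than 45 degrees) (angle between any of spool_a_mid, spool_b_mid, spool_c_mid, spool_d_mid's own z axis and vertical above 0.79 rad).
It also fails if it takes over 99 s, if anything falls off the work surface, if the arm or the gripper's body presses on something with over 40 N, if the wrist force passes 120 N, or if a joint passes its speed limit or range.

## Working session

There is one attempt and no reset: what is moved stays moved. The work goes in short steps, Python scripts to look and compute and a shell command to move; the robot and the scene stay as the last step left them, time stands still between calls to the robot, and variables do not carry over. Pictures are saved under pics/ and viewed, at most 14 in all, crops included, and the job is handed in when it is done.

```bash
mkdir -p pics; cat > h.py <<'E'
import numpy as np,cv2
from plant import telemetry,viewer,models
def snap(n,f):
    im=viewer.capture(n); cv2.imwrite(f'pics/{f}.png',im[:,:,::-1]); return im
def ray(n,uv):
    c=viewer.calibration(n);T=np.array(c['T']);d=T[:3,:3]@[(uv[0]-c['cx'])/c['fx'],(uv[1]-c['cy'])/c['fy'],1]
    return T[:3,3],d
def atz(n,uv,z):
    o,d=ray(n,uv);return o+d*(z-o[2])/d[2]
def tri(r):
    A=0;b=0
    for o,d in r:
        d=d/np.linalg.norm(d);P=np.eye(3)-np.outer(d,d);A=A+P;b=b+P@o
    return np.linalg.solve(A,b)
E
python3 - <<'E'
from h import *
s=telemetry.get_state();print(s['tcp_pos'],s['eef_rot'],s['gripper_width'])
for n in('top','scene'):
    snap(n,n+'0')
    print(n,np.round(viewer.calibration(n)['T'],2).tolist())
    for t in('spool_a_mid','cup_a','brass_stop','rack'):
        for k in models.find_in(n,t):
            if k['p']>.2: print(t,round(k['p'],2),np.round(k['position']).tolist(),np.round(atz(n,k['position'],.03),3))
E
```

```text
[0.30114667 0.60353801 0.23363879] [ 1.79903687e+02 -8.35520707e-03 -2.65239504e+01] 0.0878692666470398
top [[0.03, -0.99, 0.13, 0.37], [-1.0, -0.03, 0.0, -0.0], [0.0, -0.13, -0.99, 1.05], [0.0, 0.0, 0.0, 1.0]]
spool_a_mid 0.57 [428.0, 205.0] [ 0.593 -0.241  0.03 ]
cup_a 0.93 [357.0, 205.0] [ 0.587 -0.08   0.03 ]
cup_a 0.59 [423.0, 215.0] [ 0.569 -0.229  0.03 ]
cup_a 0.54 [449.0, 219.0] [ 0.562 -0.288  0.03 ]
cup_a 0.54 [387.0, 213.0] [ 0.571 -0.148  0.03 ]
brass_stop 0.56 [363.0, 197.0] [ 0.607 -0.094  0.03 ]
rack 0.96 [225.0, 197.0] [0.598 0.22  0.03 ]
scene [[0.96, 0.13, -0.24, 0.79], [0.27, -0.43, 0.86, -1.08], [0.01, -0.89, -0.45, 0.62], [0.0, 0.0, 0.0, 1.0]]
spool_a_mid 0.61 [327.0, 301.0] [ 0.575 -0.194  0.03 ]
cup_a 0.69 [318.0, 347.0] [ 0.595 -0.332  0.03 ]
cup_a 0.66 [352.0, 306.0] [ 0.622 -0.197  0.03 ]
cup_a 0.65 [363.0, 283.0] [ 0.626 -0.115  0.03 ]
brass_stop 0.74 [377.0, 222.0] [0.603 0.164 0.03 ]
brass_stop 0.72 [298.0, 353.0] [ 0.569 -0.356  0.03 ]
rack 0.86 [379.0, 223.0] [0.609 0.158 0.03 ]
```

View pics/top0.png

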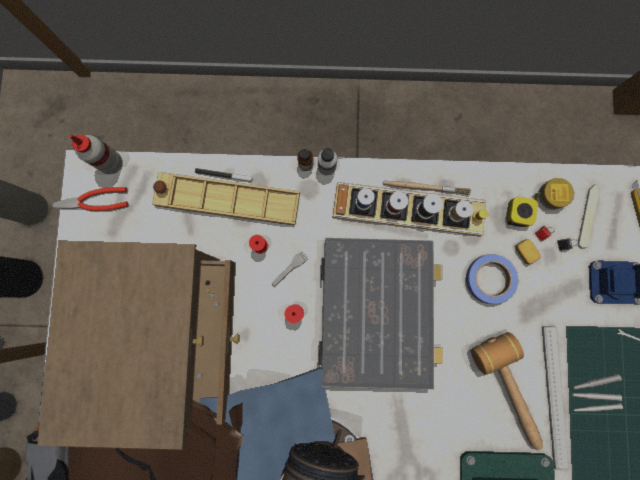

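View pics/scene0.png

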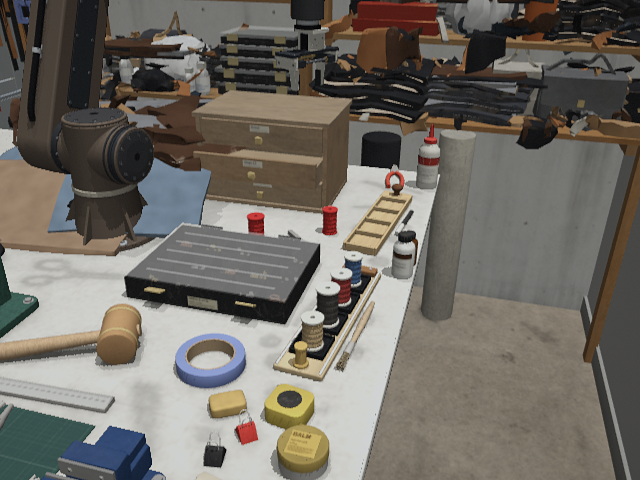

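The row runs from the block (left, top-view px (342,200)) past spools at (365,200), (397,203), (430,206), (461,210) to the brass stop at (481,214). The rack is at (228,198) with its knob at (160,187) on the left. The two loose red spools at (258,243) and (294,313) are decoys. Next I'll triangulate and check the obstacles.

```bash
cat >> h.py <<'E'
def proj(n,p):
    c=viewer.calibration(n);T=np.linalg.inv(np.array(c['T']));q=T[:3,:3]@p+T[:3,3]
    return [c['fx']*q[0]/q[2]+c['cx'],c['fy']*q[1]/q[2]+c['cy']]
E
python3 - <<'E'
from h import *
P=lambda n,u,v:tri([ray('top',u),ray('scene',v)]).round(3)
print('tcp proj',proj('top',[.3,.6,.235]),proj('scene',[.3,.6,.235]))
for nm,u,v in [('sp4 block end top',(366,197),(353,257)),('sp3',(398,199),(341,273)),('sp2',(431,202),(327,290)),('sp1 stop end',(463,207),(312,317)),('stop top',(482,213),(299,348)),
 ('knob',(160,187),(397,187)),('bottle',(327,155),(405,237)),('bottle dark',(305,156),(411,240)),('glue',(77,141),(431,130)),
 ('cab corner',(197,244),(350,98)),('cab corner2',(185,445),(318,128)),('drawer far',(233,262),(322,165))]: print(nm,P(nm,u,v))
for u in [(170,175),(157,207),(299,190),(295,223)]: print('rack',atz('top',u,.02).round(3))
for u in [(338,183),(335,215),(486,200),(482,235)]: print('tray',atz('top',u,.012).round(3))
E
python3 - <<'E'
import cv2
for n,(a,b,c,d) in {'top0':(140,360,160,250),'scene0':(250,450,160,380)}.items():pass
im=cv2.imread('pics/top0.png')[130:280,40:500];cv2.imwrite('pics/topc.png',cv2.resize(im,None,fx=1.73,fy=1.73,interpolation=3))
E
```

```text
tcp proj [np.float64(-26.185728574901475), np.float64(331.60066218238785)] [np.float64(305.04633276523776), np.float64(84.78578011731616)]
sp4 block end top [ 0.599 -0.095  0.072]
sp3 [ 0.594 -0.165  0.075]
sp2 [ 0.587 -0.236  0.08 ]
sp1 stop end [ 0.58  -0.308  0.07 ]
stop top [ 0.573 -0.359  0.044]
knob [0.617 0.366 0.04 ]
bottle [ 0.686 -0.008  0.086]
bottle dark [0.693 0.041 0.056]
glue [0.679 0.496 0.161]
cab corner [0.487 0.213 0.294]
cab corner2 [0.285 0.234 0.249]
drawer far [0.453 0.175 0.149]
rack [0.648 0.352 0.02 ]
rack [0.572 0.376 0.02 ]
rack [0.621 0.053 0.02 ]
rack [0.544 0.06  0.02 ]
tray [ 0.643 -0.036  0.012]
tray [ 0.567 -0.031  0.012]
tray [ 0.612 -0.379  0.012]
tray [ 0.53  -0.369  0.012]
```

View pics/topc.png

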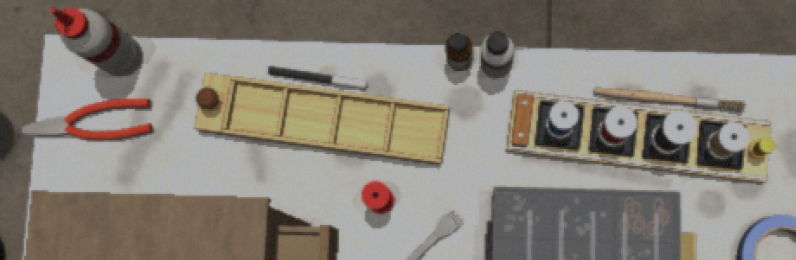

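The crop confirms the row order and the tilt of about 5° for both row and rack. The triangulated spool tops, about 0.075 m high, are plausible. Now up and turn.

```bash
python3 -m handwheel '[{"grip":-1,"travel":[0,0,-1],"spin":0.5},{"grip":-1,"travel":[0,0,-1],"spin":1},{"grip":-1,"travel":[0,0,-1],"spin":1},{"grip":-1,"travel":[0,0,-1],"spin":1},{"grip":-1,"travel":[0,0,-1],"spin":1},{"grip":-1,"travel":[0,0,-1],"spin":1},{"grip":-1,"travel":[0,0,-1],"spin":1},{"grip":-1,"travel":[0,0,-0.5],"spin":1}]' 20
python3 -m handwheel '[{"grip":-1,"travel":[0,0,0],"spin":1},{"grip":-1,"travel":[0,0,0],"spin":1},{"grip":-1,"travel":[0,0,0],"spin":1},{"grip":-1,"travel":[0,0,0],"spin":1},{"grip":-1,"travel":[0,0,0],"spin":1},{"grip":-1,"travel":[0,0,0],"spin":1},{"grip":-1,"travel":[0,0,0],"spin":0.2},{"grip":-1,"travel":[0,0,0],"spin":0}]'
```

```text
time_s: 1.5
tcp_pos: [0.3015, 0.6041, 0.4239]
eef_rot: [-179.9, 0.1, -64.2]
contact_force: [-0.0, 0.1, -0.4]
gripper_width: 0.0878
gripper_force: 0.0
time_s: 2.5
tcp_pos: [0.3014, 0.6039, 0.4221]
eef_rot: [-180.0, -0.0, -94.9]
contact_force: [0.8, -0.1, -0.4]
gripper_width: 0.0872
gripper_force: 0.0
```

```bash
R='x'; python3 -m handwheel '[{"grip":-1,"travel":[0.94,-0.82,0],"spin":0},{"grip":-1,"travel":[0.94,-0.82,0],"spin":0},{"grip":-1,"travel":[0.94,-0.82,0],"spin":0},{"grip":-1,"travel":[0.94,-0.82,0],"spin":0},{"grip":-1,"travel":[0.94,-0.82,0],"spin":0},{"grip":-1,"travel":[0.94,-0.82,0],"spin":0},{"grip":-1,"travel":[0.94,-0.82,0],"spin":0},{"grip":-1,"travel":[0.94,-0.82,0],"spin":0}]'
python3 -m handwheel '[{"grip":-1,"travel":[0.94,-0.82,0],"spin":0},{"grip":-1,"travel":[0.94,-0.82,0],"spin":0},{"grip":-1,"travel":[0.94,-0.82,0],"spin":0},{"grip":-1,"travel":[0.94,-0.82,0],"spin":0},{"grip":-1,"travel":[0.94,-0.82,0],"spin":0},{"grip":-1,"travel":[0.94,-0.82,0],"spin":0},{"grip":-1,"travel":[0.94,-0.82,0],"spin":0},{"grip":-1,"travel":[0.94,-0.82,0],"spin":0}]'
cat >> h.py <<'E'
from scipy.spatial.transform import Rotation as Ro
def wray(uv,s):
    c=viewer.calibration('wrist');T=np.eye(4);T[:3,:3]=Ro.from_euler('xyz',s['eef_rot'],degrees=True).as_matrix();T[:3,3]=s['tcp_pos'];T=T@np.array(c['T_tool_cam'])
    return T[:3,3],T[:3,:3]@[(uv[0]-c['cx'])/c['fx'],(uv[1]-c['cy'])/c['fy'],1]
def watz(uv,s,z):
    o,d=wray(uv,s);return o+d*(z-o[2])/d[2]
E
python3 - <<'E'
from h import *
import json
s=telemetry.get_state();snap('wrist','w1');json.dump({k:np.array(s[k]).tolist() for k in('tcp_pos','eef_rot')},open('w1.json','w'))
print(s['tcp_pos'],s['joints'],np.round(viewer.calibration('wrist')['T_tool_cam'],3).tolist())
for t in('rack','spool_a_mid','cup_a'):
  for k in models.find_in('wrist',t):
    if k['p']>.2: print(t,round(k['p'],2),np.round(k['position']),watz(k['position'],s,.02).round(3))
E
```

```text
time_s: 3.5
tcp_pos: [0.4491, 0.4004, 0.4225]
eef_rot: [-180.0, 0.0, -95.0]
contact_force: [-0.4, -0.1, -0.1]
gripper_width: 0.0871
gripper_force: 0.0
time_s: 4.5
tcp_pos: [0.5956, 0.1988, 0.4224]
eef_rot: [-180.0, 0.0, -95.0]
contact_force: [0.0, 0.3, 0.4]
gripper_width: 0.087
gripper_force: 0.0
[0.59559146 0.19876517 0.42242063] [ 3.62457297e+01  1.28853656e+01  1.37739500e+01  6.39878850e-03
 -9.08644017e+01 -4.12238147e+01] [[0.001, -0.956, -0.295, 0.08], [1.0, 0.001, -0.0, -0.0], [0.001, -0.295, 0.956, -0.149], [0.0, 0.0, 0.0, 1.0]]
rack 0.97 [320. 170.] [0.6  0.2  0.02]
```

View pics/w1.png

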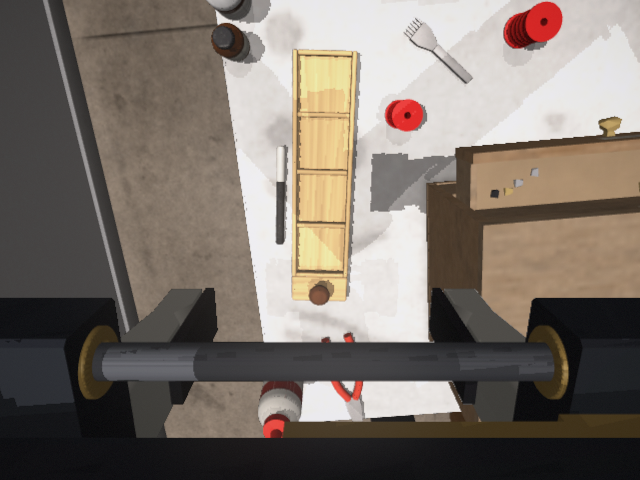

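```bash
python3 - <<'E'
from h import *
import json
s=json.load(open('w1.json'))
w=lambda u,z:watz(u,s,z)
divs=np.array([[(296,51),(355,52)],[(298,114),(353,113.5)],[(299.5,170),(351,169.5)],[(299,223),(349.5,222.5)],[(298,274),(348,272)]],float)
m=np.array([(w(a,.02)+w(b,.02))/2 for a,b in divs]);print('divider mids',m.round(4).tolist(),'spacings',np.linalg.norm(np.diff(m,axis=0),axis=1).round(4))
print('pockets',((m[1:]+m[:-1])/2).round(4).tolist()); v=m[4]-m[0];print('ang',np.degrees(np.arctan2(v[1],v[0])))
print('width',np.linalg.norm(w((293,51),.02)-w((357.5,52),.02)))
k=w((319,294),.045);print('knob',k.round(3))
kn=np.array(k); print('height from two views: knob',tri([wray((319,293),s),ray('top',(160,187)),ray('scene',(397,187))]).round(3),'rack corner',tri([wray((293,51),s),ray('top',(299,190))]).round(3),tri([wray((357,52),s),ray('top',(295,222))]).round(3))
for u,z in [((427,185),.0),((456,150),.2),((483,222),.28),((458,150),.15)]: print('cab',w(u,z).round(3))
E
```

```text
divider mids [[0.5809, 0.0586, 0.02], [0.5869, 0.1299, 0.02], [0.5931, 0.1993, 0.02], [0.6004, 0.2701, 0.02], [0.6083, 0.3423, 0.02]] spacings [0.0716 0.0697 0.0711 0.0726]
pockets [[0.5839, 0.0943, 0.02], [0.59, 0.1646, 0.02], [0.5967, 0.2347, 0.02], [0.6043, 0.3062, 0.02]]
ang 84.47790649227079
width 0.07720418212772837
knob [0.615 0.362 0.045]
height from two views: knob [0.616 0.365 0.041] rack corner [0.62  0.054 0.022] [0.545 0.061 0.024]
cab [0.458 0.235 0.   ]
cab [0.478 0.166 0.2  ]
cab [0.483 0.208 0.28 ]
cab [0.461 0.172 0.15 ]
```

```bash
python3 -m handwheel '[{"grip":-1,"travel":[1,-0.08,0.1],"spin":0},{"grip":-1,"travel":[1,-0.08,0.1],"spin":0},{"grip":-1,"travel":[1,-0.08,0.1],"spin":0},{"grip":-1,"travel":[1,-0.08,0.1],"spin":0},{"grip":-1,"travel":[1,-0.08,0.1],"spin":0},{"grip":-1,"travel":[1,-0.08,0.1],"spin":0},{"grip":-1,"travel":[1,-0.08,0.1],"spin":0},{"grip":-1,"travel":[1,-0.08,0.1],"spin":0}]'
python3 -m handwheel '[{"grip":-1,"travel":[1,-0.08,0.1],"spin":0},{"grip":-1,"travel":[1,-0.08,0.1],"spin":0},{"grip":-1,"travel":[1,-0.08,0.1],"spin":0},{"grip":-1,"travel":[1,-0.08,0.1],"spin":0},{"grip":-1,"travel":[1,-0.08,0.1],"spin":0},{"grip":-1,"travel":[1,-0.08,0.1],"spin":0},{"grip":-1,"travel":[0.7,-0.08,0.1],"spin":0},{"grip":-1,"travel":[0,0,0],"spin":0}]'
python3 - <<'E'
from h import *
import json
s=telemetry.get_state();snap('wrist','w2');json.dump({k:np.array(s[k]).tolist() for k in('tcp_pos','eef_rot')},open('w2.json','w'))
for t in('spool_a_mid','cup_a','brass_stop'):
  for k in models.find_in('wrist',t):
    if k['p']>.2: print(t,round(k['p'],2),np.round(k['position']),watz(k['position'],s,.04).round(3))
E
```

```text
time_s: 5.7
tcp_pos: [0.5932, -0.0019, 0.4022]
eef_rot: [-180.0, 0.0, -95.0]
contact_force: [0.4, -0.0, 0.3]
gripper_width: 0.0875
gripper_force: 0.0
time_s: 6.7
tcp_pos: [0.5925, -0.1695, 0.3842]
eef_rot: [180.0, -0.0, -95.1]
contact_force: [0.8, 0.3, 0.2]
gripper_width: 0.0876
gripper_force: 0.0
spool_a_mid 0.76 [324. 117.] [ 0.585 -0.236  0.04 ]
cup_a 0.88 [325. 218.] [ 0.594 -0.12   0.04 ]
cup_a 0.82 [332.  65.] [ 0.572 -0.29   0.04 ]
cup_a 0.79 [330.  96.] [ 0.577 -0.258  0.04 ]
cup_a 0.75 [320. 162.] [ 0.594 -0.187  0.04 ]
brass_stop 0.64 [324.   3.] [ 0.575 -0.35   0.04 ]
```

View pics/w2.png

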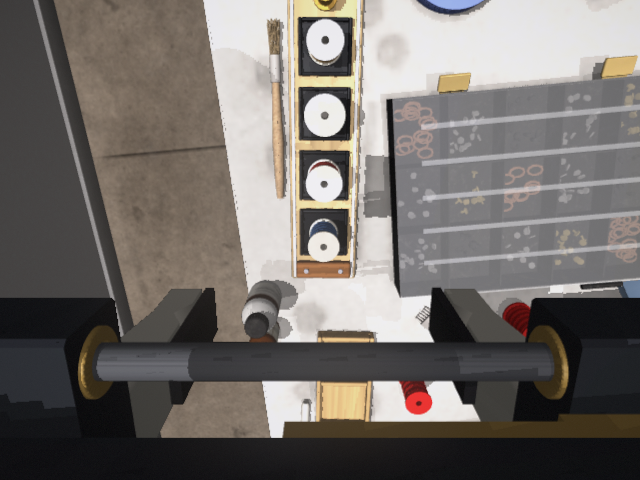

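The tray seen from above: the spool tops are centred at (325,41), (324,115), (324,184) and (323,247), with the stop at the top (325,3). The order agrees with the earlier views.

```bash
python3 - <<'E'
from h import *
import json
s=json.load(open('w2.json'))
T=[(325,41),(324,115),(324,184),(323,247)];U=[(463,207),(431,202),(398,199),(366,197)];V=[(312,317),(327,290),(341,273),(353,257)]
C=[(325,47),(325,113),(325.5,176),(324.5,232)]
for t,u,v,c in zip(T,U,V,C):
    p=tri([wray(t,s),ray('top',u),ray('scene',v)]);print('top3',p.round(3),'at z.076',watz(t,s,.076).round(4),'cup',watz(c,s,.022).round(4))
# apparent top-disc diameter at 76mm height
for a,b in [((306,41),(345,41)),((303,115),(346,115)),((305.5,184),(342.5,184)),((307,247),(340.5,247))]:print('dia',np.linalg.norm(watz(a,s,.076)-watz(b,s,.076)).round(4))
E
```

```text
top3 [ 0.579 -0.309  0.071] at z.076 [ 0.5782 -0.3089  0.076 ] cup [ 0.5778 -0.3099  0.022 ]
top3 [ 0.586 -0.237  0.08 ] at z.076 [ 0.5853 -0.2391  0.076 ] cup [ 0.5839 -0.24    0.022 ]
top3 [ 0.593 -0.166  0.075] at z.076 [ 0.5916 -0.1674  0.076 ] cup [ 0.5897 -0.1673  0.022 ]
top3 [ 0.599 -0.095  0.072] at z.076 [ 0.599  -0.0957  0.076 ] cup [ 0.597  -0.0972  0.022 ]
dia 0.0384
dia 0.0445
dia 0.0401
dia 0.038
```

```bash
python3 -m handwheel '[{"grip":-1,"travel":[-0.5,0,1],"spin":0},{"grip":-1,"travel":[-0.5,0,1],"spin":0},{"grip":-1,"travel":[-0.5,0,1],"spin":0},{"grip":-1,"travel":[-0.5,0,1],"spin":0},{"grip":-1,"travel":[-0.5,0,1],"spin":0},{"grip":-1,"travel":[-0.45,0,1],"spin":0},{"grip":-1,"travel":[0,0,1],"spin":0},{"grip":-1,"travel":[0,0,1],"spin":0}]' 20
python3 - <<'E'
from h import *
s=telemetry.get_state();print(s['tcp_pos'])
snap('wrist','w3')
E
```

```text
time_s: 7.9
tcp_pos: [0.5996, -0.0935, 0.1841]
eef_rot: [-180.0, 0.0, -94.9]
contact_force: [-0.2, 0.1, 0.5]
gripper_width: 0.0877
gripper_force: 0.0
[ 0.59959129 -0.0934979   0.18406664]
```

View pics/w3.png

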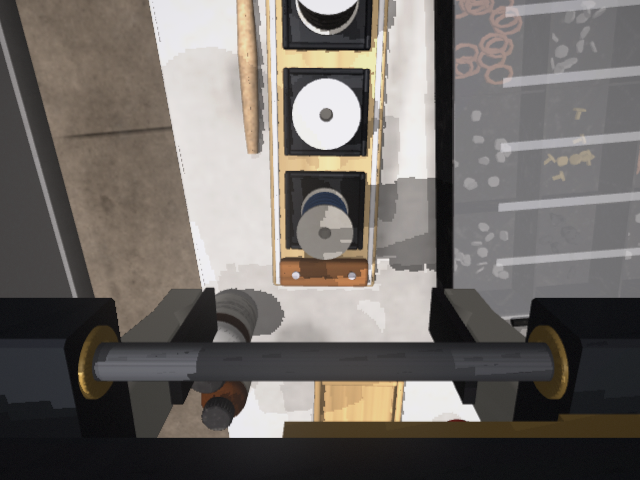

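The nearest spool (blue, top at (325,233)) is centred between the fingers. Now down onto it and close.

```bash
python3 -m handwheel '[{"grip":-1,"travel":[0.08,0,1],"spin":0},{"grip":-1,"travel":[0,0,1],"spin":0},{"grip":-1,"travel":[0,0,1],"spin":0},{"grip":-1,"travel":[0,0,1],"spin":0},{"grip":-1,"travel":[0,0,1],"spin":0},{"grip":-1,"travel":[0,0,0.55],"spin":0},{"grip":1,"travel":[0,0,0],"spin":0},{"grip":1,"travel":[0,0,0],"spin":0}]' 20
python3 -m handwheel '[{"grip":1,"travel":[0,0,0],"spin":0},{"grip":1,"travel":[0,0,0],"spin":0},{"grip":1,"travel":[0,0,0],"spin":0},{"grip":1,"travel":[0,0,0],"spin":0}]'
```

```text
time_s: 8.95
tcp_pos: [0.6001, -0.0963, 0.0469]
eef_rot: [-179.9, 0.0, -95.0]
contact_force: [0.2, -0.1, -0.2]
gripper_width: 0.0732
gripper_force: 0.0
time_s: 9.45
tcp_pos: [0.5993, -0.0965, 0.046]
eef_rot: [-180.0, 0.0, -95.0]
contact_force: [-0.7, 0.4, 1.3]
gripper_width: 0.0357
gripper_force: 20.0
```

```bash
python3 -m handwheel '[{"grip":1,"travel":[0,0,-0.6],"spin":0},{"grip":1,"travel":[0,0,-1],"spin":0},{"grip":1,"travel":[0,0,-1],"spin":0},{"grip":1,"travel":[0,0,-1],"spin":0},{"grip":1,"travel":[0,0,-0.4],"spin":0},{"grip":1,"travel":[-0.3,0,0],"spin":0},{"grip":1,"travel":[-0.8,0.1,0],"spin":0},{"grip":1,"travel":[-1,0.1,0],"spin":0}]'
python3 -m handwheel '[{"grip":1,"travel":[-1,0.1,0],"spin":0},{"grip":1,"travel":[-1,0.1,0],"spin":0},{"grip":1,"travel":[-1,0.1,0],"spin":0},{"grip":1,"travel":[-1,0.1,0],"spin":0},{"grip":1,"travel":[-1,0.1,0],"spin":0},{"grip":1,"travel":[-1,0.1,0],"spin":0},{"grip":1,"travel":[-1,0.1,0],"spin":0},{"grip":1,"travel":[-1,0.1,0],"spin":0}]'
python3 -m handwheel '[{"grip":1,"travel":[-1,0.1,0],"spin":0},{"grip":1,"travel":[-1,0.1,0],"spin":0},{"grip":1,"travel":[-1,0,0],"spin":0},{"grip":1,"travel":[-1,0,0],"spin":0},{"grip":1,"travel":[-1,0,0],"spin":0},{"grip":1,"travel":[-0.8,0,0],"spin":0},{"grip":1,"travel":[-0.2,0,0],"spin":0},{"grip":1,"travel":[0,0,0],"spin":0}]'
python3 - <<'E'
from h import *
snap('scene','s4')
E
```

```text
time_s: 10.45
tcp_pos: [0.5981, -0.0426, 0.1446]
eef_rot: [179.9, -0.0, -95.1]
contact_force: [0.9, 0.5, -0.4]
gripper_width: 0.0359
gripper_force: 20.0
time_s: 11.45
tcp_pos: [0.5955, 0.159, 0.1447]
eef_rot: [179.9, -0.1, -95.0]
contact_force: [0.1, -0.5, -0.7]
gripper_width: 0.0353
gripper_force: 20.0
time_s: 12.45
tcp_pos: [0.6044, 0.3071, 0.1455]
eef_rot: [180.0, -0.0, -95.0]
contact_force: [1.1, 0.1, -0.5]
gripper_width: 0.0356
gripper_force: 20.0
```

View pics/s4.png

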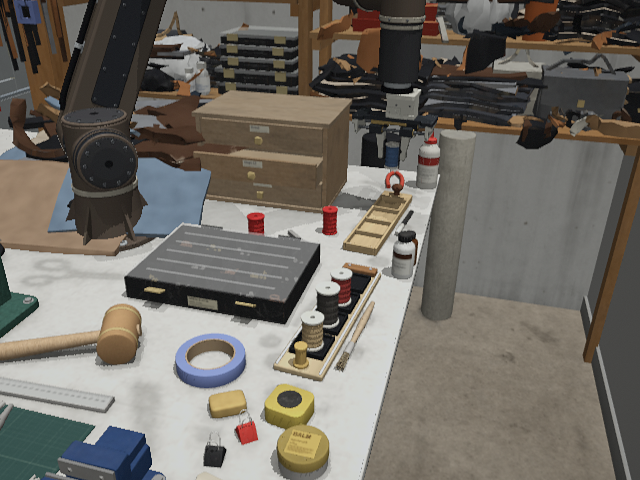

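The blue spool hangs upright at (392,152), above the knob end of the rack, and the arm clears the cabinet. Lowering.

```bash
python3 -m handwheel '[{"grip":1,"travel":[0,0,1],"spin":0},{"grip":1,"travel":[0,0,1],"spin":0},{"grip":1,"travel":[0,0,1],"spin":0},{"grip":1,"travel":[0,0,0.7],"spin":0},{"grip":1,"travel":[0,0,0.35],"spin":0},{"grip":1,"travel":[0,0,0.15],"spin":0},{"grip":1,"travel":[0,0,0.05],"spin":0},{"grip":1,"travel":[0,0,0],"spin":0}]'
python3 -m handwheel '[{"grip":1,"travel":[0,0,0],"spin":0},{"grip":-1,"travel":[0,0,0],"spin":0},{"grip":-1,"travel":[0,0,0],"spin":0},{"grip":-1,"travel":[0,0,0],"spin":0},{"grip":-1,"travel":[0,0,0],"spin":0}]'
```

```text
time_s: 13.5
tcp_pos: [0.6049, 0.3073, 0.0402]
eef_rot: [-180.0, 0.0, -95.0]
contact_force: [0.1, -0.2, 0.1]
gripper_width: 0.0355
gripper_force: 20.0
time_s: 14.12
tcp_pos: [0.6046, 0.3071, 0.0396]
eef_rot: [-180.0, 0.0, -95.0]
contact_force: [0.5, 0.2, 0.2]
gripper_width: 0.0702
gripper_force: 0.0
```

```bash
python3 -m handwheel '[{"grip":-1,"travel":[0,0,-0.6],"spin":0},{"grip":-1,"travel":[0,0,-1],"spin":0},{"grip":-1,"travel":[0,0,-1],"spin":0},{"grip":-1,"travel":[0,0,-1],"spin":0},{"grip":-1,"travel":[0,0,-1],"spin":0},{"grip":-1,"travel":[1,-0.07,0],"spin":0},{"grip":-1,"travel":[1,-0.07,0],"spin":0},{"grip":-1,"travel":[1,-0.07,0],"spin":0}]'
python3 -m handwheel '[{"grip":-1,"travel":[1,-0.07,0],"spin":0},{"grip":-1,"travel":[1,-0.07,0],"spin":0},{"grip":-1,"travel":[1,-0.07,0],"spin":0},{"grip":-1,"travel":[1,-0.07,0],"spin":0},{"grip":-1,"travel":[1,-0.07,0],"spin":0},{"grip":-1,"travel":[1,-0.07,0],"spin":0},{"grip":-1,"travel":[1,-0.07,0],"spin":0},{"grip":-1,"travel":[1,-0.07,0],"spin":0}]'
python3 -m handwheel '[{"grip":-1,"travel":[1,-0.07,0],"spin":0},{"grip":-1,"travel":[1,-0.07,0],"spin":0},{"grip":-1,"travel":[1,-0.07,0],"spin":0},{"grip":-1,"travel":[1,-0.07,0],"spin":0},{"grip":-1,"travel":[1,-0.07,0],"spin":0},{"grip":-1,"travel":[1,0,0],"spin":0},{"grip":-1,"travel":[1,0,0],"spin":0},{"grip":-1,"travel":[0.9,0,0],"spin":0}]'
python3 -m handwheel '[{"grip":-1,"travel":[0,0,0],"spin":0},{"grip":-1,"travel":[0,0,0],"spin":0}]'
```

```text
time_s: 15.12
tcp_pos: [0.6026, 0.2296, 0.154]
eef_rot: [179.9, -0.0, -95.0]
contact_force: [-0.1, 1.2, -0.3]
gripper_width: 0.0877
gripper_force: 0.0
time_s: 16.12
tcp_pos: [0.5996, 0.0298, 0.1546]
eef_rot: [-180.0, 0.0, -95.0]
contact_force: [0.3, -0.1, 0.7]
gripper_width: 0.0878
gripper_force: 0.0
time_s: 17.12
tcp_pos: [0.5907, -0.1677, 0.1546]
eef_rot: [-180.0, 0.0, -95.0]
contact_force: [-0.1, 0.5, 0.3]
gripper_width: 0.0876
gripper_force: 0.0
time_s: 17.38
tcp_pos: [0.5909, -0.1664, 0.1545]
eef_rot: [180.0, 0.0, -95.0]
contact_force: [-0.0, 1.0, -1.8]
gripper_width: 0.0873
gripper_force: 0.0
```

```bash
python3 -m handwheel '[{"grip":-1,"travel":[0,0,1],"spin":0},{"grip":-1,"travel":[0,0,1],"spin":0},{"grip":-1,"travel":[0,0,1],"spin":0},{"grip":-1,"travel":[0,0,1],"spin":0},{"grip":-1,"travel":[0,0,0.35],"spin":0},{"grip":1,"travel":[0,0,0],"spin":0},{"grip":1,"travel":[0,0,0],"spin":0},{"grip":1,"travel":[0,0,0],"spin":0}]' 20
python3 -m handwheel '[{"grip":1,"travel":[0,0,0],"spin":0},{"grip":1,"travel":[0,0,0],"spin":0},{"grip":1,"travel":[0,0,0],"spin":0}]'
```

```text
time_s: 18.38
tcp_pos: [0.5918, -0.166, 0.0469]
eef_rot: [-179.9, 0.0, -95.0]
contact_force: [0.1, -0.3, -1.0]
gripper_width: 0.0634
gripper_force: 0.0
time_s: 18.75
tcp_pos: [0.5912, -0.1661, 0.046]
eef_rot: [-180.0, -0.0, -95.0]
contact_force: [-0.2, 0.2, 2.2]
gripper_width: 0.0393
gripper_force: 20.0
```

```bash
python3 -m handwheel '[{"grip":1,"travel":[0,0,-0.6],"spin":0},{"grip":1,"travel":[0,0,-1],"spin":0},{"grip":1,"travel":[0,0,-1],"spin":0},{"grip":1,"travel":[0,0,-1],"spin":0},{"grip":1,"travel":[0,0,-0.8],"spin":0},{"grip":1,"travel":[-0.3,0,0],"spin":0},{"grip":1,"travel":[-0.8,0.1,0],"spin":0},{"grip":1,"travel":[-1,0.1,0],"spin":0}]'
python3 -m handwheel '[{"grip":1,"travel":[-1,0.1,0],"spin":0},{"grip":1,"travel":[-1,0.1,0],"spin":0},{"grip":1,"travel":[-1,0.1,0],"spin":0},{"grip":1,"travel":[-1,0.1,0],"spin":0},{"grip":1,"travel":[-1,0.1,0],"spin":0},{"grip":1,"travel":[-1,0.1,0],"spin":0},{"grip":1,"travel":[-1,0.1,0],"spin":0},{"grip":1,"travel":[-1,0.1,0],"spin":0}]'
python3 -m handwheel '[{"grip":1,"travel":[-1,0.1,0],"spin":0},{"grip":1,"travel":[-1,0.1,0],"spin":0},{"grip":1,"travel":[-1,0,0],"spin":0},{"grip":1,"travel":[-1,0,0],"spin":0},{"grip":1,"travel":[-1,0,0],"spin":0},{"grip":1,"travel":[-0.8,0,0],"spin":0},{"grip":1,"travel":[-0.2,0,0],"spin":0},{"grip":1,"travel":[0,0,0],"spin":0}]'
python3 - <<'E'
from h import *
snap('wrist','w5')
E
```

```text
time_s: 19.75
tcp_pos: [0.5899, -0.1121, 0.1549]
eef_rot: [179.9, -0.0, -95.1]
contact_force: [0.2, 0.9, -1.3]
gripper_width: 0.0398
gripper_force: 20.0
time_s: 20.75
tcp_pos: [0.5872, 0.0893, 0.1548]
eef_rot: [179.9, -0.0, -95.0]
contact_force: [0.7, 0.1, -0.6]
gripper_width: 0.0394
gripper_force: 20.0
time_s: 21.75
tcp_pos: [0.5963, 0.2376, 0.1556]
eef_rot: [180.0, -0.0, -95.0]
contact_force: [-0.1, -0.1, -0.7]
gripper_width: 0.0396
gripper_force: 20.0
```

View pics/w5.png

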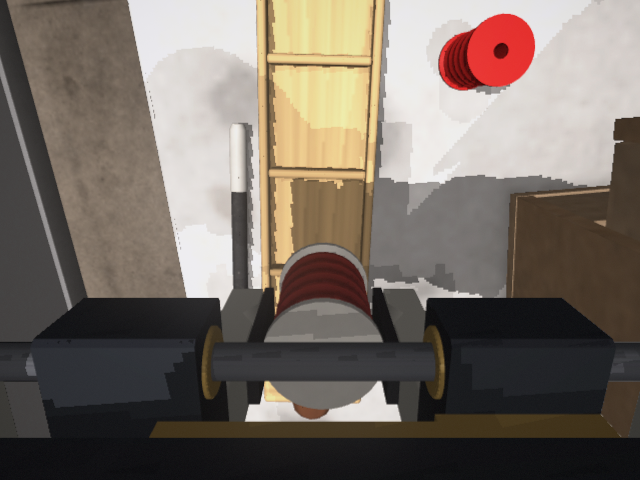

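The red-wound spool c is held upright over the third pocket, whose dividers are at rows 173 and 270. Lowering.

```bash
python3 -m handwheel '[{"grip":1,"travel":[0,0,1],"spin":0},{"grip":1,"travel":[0,0,1],"spin":0},{"grip":1,"travel":[0,0,1],"spin":0},{"grip":1,"travel":[0,0,1],"spin":0},{"grip":1,"travel":[0,0,0.4],"spin":0},{"grip":1,"travel":[0,0,0.2],"spin":0},{"grip":1,"travel":[0,0,0.05],"spin":0},{"grip":1,"travel":[0,0,0],"spin":0}]'
python3 -m handwheel '[{"grip":1,"travel":[0,0,0],"spin":0},{"grip":-1,"travel":[0,0,0],"spin":0},{"grip":-1,"travel":[0,0,0],"spin":0},{"grip":-1,"travel":[0,0,0],"spin":0},{"grip":-1,"travel":[0,0,0],"spin":0}]'
python3 -c "
from h import *
s=telemetry.get_state();print(watz((318,173),{'tcp_pos':[.5963,.2376,.1556],'eef_rot':[180,0,-95]},.02))"
```

```text
time_s: 22.8
tcp_pos: [0.5969, 0.2377, 0.0404]
eef_rot: [-179.9, 0.0, -95.0]
contact_force: [0.2, 0.5, -0.3]
gripper_width: 0.0395
gripper_force: 20.0
time_s: 23.42
tcp_pos: [0.5964, 0.2375, 0.0396]
eef_rot: [-180.0, 0.0, -95.0]
contact_force: [-0.8, 0.3, -0.8]
gripper_width: 0.0743
gripper_force: 0.0
[0.59668792 0.20117708 0.02      ]
```

```bash
python3 -m handwheel '[{"grip":-1,"travel":[0,0,-0.6],"spin":0},{"grip":-1,"travel":[0,0,-1],"spin":0},{"grip":-1,"travel":[0,0,-1],"spin":0},{"grip":-1,"travel":[0,0,-1],"spin":0},{"grip":-1,"travel":[0,0,-1],"spin":0},{"grip":-1,"travel":[1,-0.07,0],"spin":0},{"grip":-1,"travel":[1,-0.07,0],"spin":0},{"grip":-1,"travel":[1,-0.07,0],"spin":0}]'
python3 -m handwheel '[{"grip":-1,"travel":[1,-0.07,0],"spin":0},{"grip":-1,"travel":[1,-0.07,0],"spin":0},{"grip":-1,"travel":[1,-0.07,0],"spin":0},{"grip":-1,"travel":[1,-0.07,0],"spin":0},{"grip":-1,"travel":[1,-0.07,0],"spin":0},{"grip":-1,"travel":[1,-0.07,0],"spin":0},{"grip":-1,"travel":[1,-0.07,0],"spin":0},{"grip":-1,"travel":[1,-0.07,0],"spin":0}]'
python3 -m handwheel '[{"grip":-1,"travel":[1,-0.07,0],"spin":0},{"grip":-1,"travel":[1,-0.07,0],"spin":0},{"grip":-1,"travel":[1,-0.07,0],"spin":0},{"grip":-1,"travel":[1,-0.07,0],"spin":0},{"grip":-1,"travel":[1,-0.07,0],"spin":0},{"grip":-1,"travel":[1,0,0],"spin":0},{"grip":-1,"travel":[1,0,0],"spin":0},{"grip":-1,"travel":[1,0,0],"spin":0}]'
python3 -m handwheel '[{"grip":-1,"travel":[0,0,0],"spin":0},{"grip":-1,"travel":[0,0,0],"spin":0}]'
```

```text
time_s: 24.42
tcp_pos: [0.5945, 0.1602, 0.154]
eef_rot: [179.9, -0.0, -95.0]
contact_force: [-0.5, -0.3, 0.2]
gripper_width: 0.0877
gripper_force: 0.0
time_s: 25.42
tcp_pos: [0.5913, -0.04, 0.1544]
eef_rot: [180.0, -0.0, -95.0]
contact_force: [0.3, 0.3, 0.2]
gripper_width: 0.0877
gripper_force: 0.0
time_s: 26.42
tcp_pos: [0.5821, -0.2399, 0.1543]
eef_rot: [180.0, -0.0, -95.0]
contact_force: [0.6, 0.7, 0.8]
gripper_width: 0.0876
gripper_force: 0.0
time_s: 26.68
tcp_pos: [0.5824, -0.2386, 0.1543]
eef_rot: [180.0, 0.0, -95.1]
contact_force: [-0.2, -0.0, -0.1]
gripper_width: 0.0879
gripper_force: 0.0
```

```bash
python3 -m handwheel '[{"grip":-1,"travel":[0,-0.1,1],"spin":0},{"grip":-1,"travel":[0,0,1],"spin":0},{"grip":-1,"travel":[0,0,1],"spin":0},{"grip":-1,"travel":[0,0,1],"spin":0},{"grip":-1,"travel":[0,0,0.35],"spin":0},{"grip":1,"travel":[0,0,0],"spin":0},{"grip":1,"travel":[0,0,0],"spin":0},{"grip":1,"travel":[0,0,0],"spin":0}]' 20
python3 -m handwheel '[{"grip":1,"travel":[0,0,0],"spin":0},{"grip":1,"travel":[0,0,0],"spin":0},{"grip":1,"travel":[0,0,0],"spin":0}]'
```

```text
time_s: 27.68
tcp_pos: [0.586, -0.2384, 0.0469]
eef_rot: [-179.9, -0.0, -95.0]
contact_force: [0.0, -0.6, 0.9]
gripper_width: 0.0632
gripper_force: 0.0
time_s: 28.05
tcp_pos: [0.5853, -0.2384, 0.0461]
eef_rot: [-180.0, -0.0, -95.0]
contact_force: [-1.5, -0.2, 2.7]
gripper_width: 0.0418
gripper_force: 20.0
```

```bash
python3 -m handwheel '[{"grip":1,"travel":[0,0,-0.6],"spin":0},{"grip":1,"travel":[0,0,-1],"spin":0},{"grip":1,"travel":[0,0,-1],"spin":0},{"grip":1,"travel":[0,0,-1],"spin":0},{"grip":1,"travel":[0,0,-0.8],"spin":0},{"grip":1,"travel":[-0.3,0,0],"spin":0},{"grip":1,"travel":[-0.8,0.1,0],"spin":0},{"grip":1,"travel":[-1,0.1,0],"spin":0}]'
python3 -m handwheel '[{"grip":1,"travel":[-1,0.1,0],"spin":0},{"grip":1,"travel":[-1,0.1,0],"spin":0},{"grip":1,"travel":[-1,0.1,0],"spin":0},{"grip":1,"travel":[-1,0.1,0],"spin":0},{"grip":1,"travel":[-1,0.1,0],"spin":0},{"grip":1,"travel":[-1,0.1,0],"spin":0},{"grip":1,"travel":[-1,0.1,0],"spin":0},{"grip":1,"travel":[-1,0.1,0],"spin":0}]'
python3 -m handwheel '[{"grip":1,"travel":[-1,0.1,0],"spin":0},{"grip":1,"travel":[-1,0.1,0],"spin":0},{"grip":1,"travel":[-1,0,0],"spin":0},{"grip":1,"travel":[-1,0,0],"spin":0},{"grip":1,"travel":[-1,0,0],"spin":0},{"grip":1,"travel":[-0.8,0,0],"spin":0},{"grip":1,"travel":[-0.2,0,0],"spin":0},{"grip":1,"travel":[0,0,0],"spin":0}]'
```

```text
time_s: 29.05
tcp_pos: [0.5841, -0.1843, 0.1548]
eef_rot: [179.9, 0.0, -95.1]
contact_force: [1.0, -0.8, -0.4]
gripper_width: 0.0418
gripper_force: 20.0
time_s: 30.05
tcp_pos: [0.5814, 0.0171, 0.1549]
eef_rot: [179.9, -0.0, -95.0]
contact_force: [0.5, 0.7, -1.0]
gripper_width: 0.0418
gripper_force: 20.0
time_s: 31.05
tcp_pos: [0.5905, 0.1654, 0.1556]
eef_rot: [180.0, -0.0, -95.0]
contact_force: [0.4, 0.3, 0.0]
gripper_width: 0.0417
gripper_force: 20.0
```

```bash
python3 -m handwheel '[{"grip":1,"travel":[0,0,1],"spin":0},{"grip":1,"travel":[0,0,1],"spin":0},{"grip":1,"travel":[0,0,1],"spin":0},{"grip":1,"travel":[0,0,1],"spin":0},{"grip":1,"travel":[0,0,0.4],"spin":0},{"grip":1,"travel":[0,0,0.2],"spin":0},{"grip":1,"travel":[0,0,0.05],"spin":0},{"grip":1,"travel":[0,0,0],"spin":0}]'
python3 -m handwheel '[{"grip":1,"travel":[0,0,0],"spin":0},{"grip":-1,"travel":[0,0,0],"spin":0},{"grip":-1,"travel":[0,0,0],"spin":0},{"grip":-1,"travel":[0,0,0],"spin":0},{"grip":-1,"travel":[0,0,0],"spin":0}]'
python3 -m handwheel '[{"grip":-1,"travel":[0,0,-0.6],"spin":0},{"grip":-1,"travel":[0,0,-1],"spin":0},{"grip":-1,"travel":[0,0,-1],"spin":0},{"grip":-1,"travel":[0,0,-1],"spin":0},{"grip":-1,"travel":[0,0,-1],"spin":0},{"grip":-1,"travel":[1,-0.08,0],"spin":0},{"grip":-1,"travel":[1,-0.08,0],"spin":0},{"grip":-1,"travel":[1,-0.08,0],"spin":0}]'
python3 -m handwheel '[{"grip":-1,"travel":[1,-0.08,0],"spin":0},{"grip":-1,"travel":[1,-0.08,0],"spin":0},{"grip":-1,"travel":[1,-0.08,0],"spin":0},{"grip":-1,"travel":[1,-0.08,0],"spin":0},{"grip":-1,"travel":[1,-0.08,0],"spin":0},{"grip":-1,"travel":[1,-0.08,0],"spin":0},{"grip":-1,"travel":[1,-0.08,0],"spin":0},{"grip":-1,"travel":[1,-0.08,0],"spin":0}]'
python3 -m handwheel '[{"grip":-1,"travel":[1,-0.08,0],"spin":0},{"grip":-1,"travel":[1,-0.08,0],"spin":0},{"grip":-1,"travel":[1,-0.08,0],"spin":0},{"grip":-1,"travel":[1,-0.08,0],"spin":0},{"grip":-1,"travel":[1,-0.08,0],"spin":0},{"grip":-1,"travel":[1,0,0],"spin":0},{"grip":-1,"travel":[1,0,0],"spin":0},{"grip":-1,"travel":[1,0,0],"spin":0}]'
python3 -m handwheel '[{"grip":-1,"travel":[0,0,0],"spin":0},{"grip":-1,"travel":[0,0,0],"spin":0}]'
```

```text
time_s: 32.05
tcp_pos: [0.5911, 0.1655, 0.0403]
eef_rot: [-179.9, 0.0, -95.0]
contact_force: [-0.6, -0.3, -0.7]
gripper_width: 0.0416
gripper_force: 20.0
time_s: 32.67
tcp_pos: [0.5906, 0.1653, 0.0396]
eef_rot: [-180.0, 0.0, -95.0]
contact_force: [0.5, -1.3, -0.6]
gripper_width: 0.0764
gripper_force: 0.0
time_s: 33.67
tcp_pos: [0.5892, 0.0879, 0.154]
eef_rot: [179.9, -0.0, -95.1]
contact_force: [-1.1, -0.2, 0.3]
gripper_width: 0.0878
gripper_force: 0.0
time_s: 34.67
tcp_pos: [0.5872, -0.1128, 0.1538]
eef_rot: [179.9, -0.0, -95.1]
contact_force: [0.3, -0.8, 0.7]
gripper_width: 0.0873
gripper_force: 0.0
time_s: 35.67
tcp_pos: [0.5792, -0.3126, 0.1536]
eef_rot: [179.9, 0.0, -95.1]
contact_force: [0.1, -0.4, -0.1]
gripper_width: 0.0877
gripper_force: 0.0
time_s: 35.92
tcp_pos: [0.5799, -0.3112, 0.1539]
eef_rot: [179.9, 0.0, -95.1]
contact_force: [0.9, -0.0, 0.5]
gripper_width: 0.088
gripper_force: 0.0
```

```bash
python3 -m handwheel '[{"grip":-1,"travel":[-0.08,0,1],"spin":0},{"grip":-1,"travel":[0,0,1],"spin":0},{"grip":-1,"travel":[0,0,1],"spin":0},{"grip":-1,"travel":[0,0,1],"spin":0},{"grip":-1,"travel":[0,0,0.35],"spin":0},{"grip":1,"travel":[0,0,0],"spin":0},{"grip":1,"travel":[0,0,0],"spin":0},{"grip":1,"travel":[0,0,0],"spin":0}]' 20
python3 -m handwheel '[{"grip":1,"travel":[0,0,0],"spin":0},{"grip":1,"travel":[0,0,0],"spin":0},{"grip":1,"travel":[0,0,0],"spin":0}]'
```

```text
time_s: 36.92
tcp_pos: [0.5817, -0.3089, 0.0469]
eef_rot: [-179.9, -0.0, -95.0]
contact_force: [0.1, -0.0, 0.2]
gripper_width: 0.063
gripper_force: 0.0
time_s: 37.3
tcp_pos: [0.581, -0.3088, 0.046]
eef_rot: [180.0, -0.0, -95.0]
contact_force: [-1.2, 1.0, 1.4]
gripper_width: 0.0378
gripper_force: 20.0
```

```bash
python3 -m handwheel '[{"grip":1,"travel":[0,0,-0.6],"spin":0},{"grip":1,"travel":[0,0,-1],"spin":0},{"grip":1,"travel":[0,0,-1],"spin":0},{"grip":1,"travel":[0,0,-1],"spin":0},{"grip":1,"travel":[0,0,-0.8],"spin":0},{"grip":1,"travel":[-0.3,0,0],"spin":0},{"grip":1,"travel":[-0.8,0.1,0],"spin":0},{"grip":1,"travel":[-1,0.1,0],"spin":0}]'
python3 -m handwheel '[{"grip":1,"travel":[-1,0.1,0],"spin":0},{"grip":1,"travel":[-1,0.1,0],"spin":0},{"grip":1,"travel":[-1,0.1,0],"spin":0},{"grip":1,"travel":[-1,0.1,0],"spin":0},{"grip":1,"travel":[-1,0.1,0],"spin":0},{"grip":1,"travel":[-1,0.1,0],"spin":0},{"grip":1,"travel":[-1,0.1,0],"spin":0},{"grip":1,"travel":[-1,0.1,0],"spin":0}]'
python3 -m handwheel '[{"grip":1,"travel":[-1,0.1,0],"spin":0},{"grip":1,"travel":[-1,0.1,0],"spin":0},{"grip":1,"travel":[-1,0.1,0],"spin":0},{"grip":1,"travel":[-1,0,0],"spin":0},{"grip":1,"travel":[-1,0,0],"spin":0},{"grip":1,"travel":[-0.8,0,0],"spin":0},{"grip":1,"travel":[-0.2,0,0],"spin":0},{"grip":1,"travel":[0,0,0],"spin":0}]'
```

```text
time_s: 38.3
tcp_pos: [0.5798, -0.2545, 0.1546]
eef_rot: [179.9, 0.0, -95.1]
contact_force: [0.4, 0.0, -1.1]
gripper_width: 0.0376
gripper_force: 20.0
time_s: 39.3
tcp_pos: [0.5771, -0.0532, 0.1548]
eef_rot: [179.9, -0.0, -95.0]
contact_force: [0.6, 0.6, -0.4]
gripper_width: 0.0376
gripper_force: 20.0
time_s: 40.3
tcp_pos: [0.5835, 0.0953, 0.1555]
eef_rot: [180.0, -0.0, -95.0]
contact_force: [0.5, 0.0, -0.9]
gripper_width: 0.0374
gripper_force: 20.0
```

Lower, release, then rise high and back off for a checking view.

```bash
python3 -m handwheel '[{"grip":1,"travel":[0,0,1],"spin":0},{"grip":1,"travel":[0,0,1],"spin":0},{"grip":1,"travel":[0,0,1],"spin":0},{"grip":1,"travel":[0,0,1],"spin":0},{"grip":1,"travel":[0,0,0.4],"spin":0},{"grip":1,"travel":[0,0,0.2],"spin":0},{"grip":1,"travel":[0,0,0.05],"spin":0},{"grip":1,"travel":[0,0,0],"spin":0}]'
python3 -m handwheel '[{"grip":1,"travel":[0,0,0],"spin":0},{"grip":-1,"travel":[0,0,0],"spin":0},{"grip":-1,"travel":[0,0,0],"spin":0},{"grip":-1,"travel":[0,0,0],"spin":0},{"grip":-1,"travel":[0,0,0],"spin":0}]'
python3 -m handwheel '[{"grip":-1,"travel":[0,0,-0.6],"spin":0},{"grip":-1,"travel":[0,0,-1],"spin":0},{"grip":-1,"travel":[0,0,-1],"spin":0},{"grip":-1,"travel":[0,0,-1],"spin":0},{"grip":-1,"travel":[0,0,-1],"spin":0},{"grip":-1,"travel":[-0.6,0,-1],"spin":0},{"grip":-1,"travel":[-1,0,-1],"spin":0},{"grip":-1,"travel":[-1,0,-1],"spin":0}]'
python3 -m handwheel '[{"grip":-1,"travel":[-1,0,-1],"spin":0},{"grip":-1,"travel":[-1,0,-1],"spin":0},{"grip":-1,"travel":[0,0,-1],"spin":0},{"grip":-1,"travel":[0,0,-1],"spin":0},{"grip":-1,"travel":[0,0,0],"spin":0},{"grip":-1,"travel":[0,0,0],"spin":0}]'
python3 - <<'E'
from h import *
import json
s=telemetry.get_state();snap('wrist','w6');snap('scene','s6');json.dump({k:np.array(s[k]).tolist() for k in('tcp_pos','eef_rot')},open('w6.json','w'))
a=cv2.imread('pics/s6.png')[140:300,270:470]
cv2.imwrite('pics/s6c.png',cv2.resize(a,None,fx=3.5,fy=3.5,interpolation=3))
E
```

```text
time_s: 41.3
tcp_pos: [0.5844, 0.0952, 0.0403]
eef_rot: [-179.9, 0.0, -95.0]
contact_force: [-0.1, 0.6, -1.2]
gripper_width: 0.0375
gripper_force: 20.0
time_s: 41.92
tcp_pos: [0.584, 0.0951, 0.0396]
eef_rot: [-180.0, 0.0, -95.0]
contact_force: [-1.1, -0.3, -0.4]
gripper_width: 0.0718
gripper_force: 0.0
time_s: 42.92
tcp_pos: [0.5896, 0.1602, 0.2318]
eef_rot: [-179.9, 0.0, -95.0]
contact_force: [0.6, 0.3, 0.3]
gripper_width: 0.0874
gripper_force: 0.0
time_s: 43.68
tcp_pos: [0.5936, 0.2095, 0.3298]
eef_rot: [180.0, 0.0, -95.0]
contact_force: [0.1, 0.6, 0.0]
gripper_width: 0.0876
gripper_force: 0.0
```

View pics/w6.png

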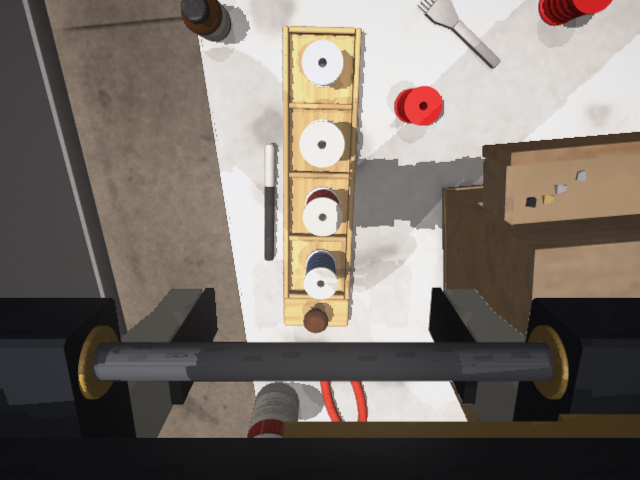

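View pics/s6c.png

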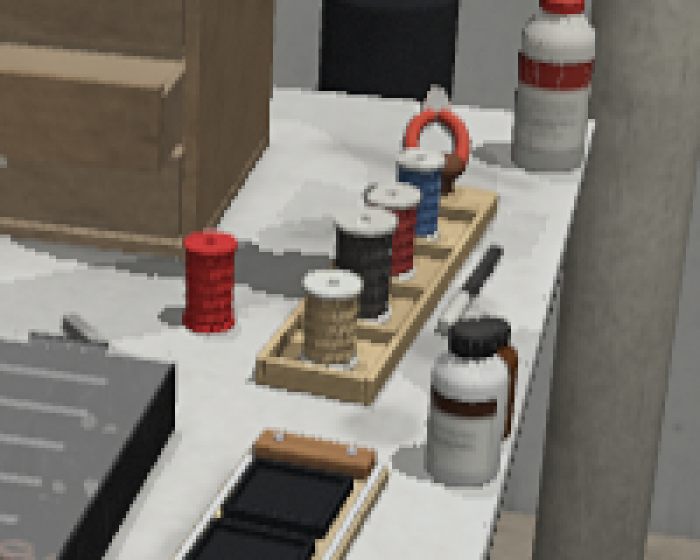

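All four spools stand upright, one in each pocket and in the right order; wrist-view tops are at (322,62), (322,144), (322,217) and (320,283). A quick numeric check before handing in.

```bash
python3 - <<'E'
from h import *
import json
s=json.load(open('w6.json'))
D=[watz(((a+b)/2,r),s,.02) for a,b,r in[(287,357,29),(290,352,104),(291,351,174),(290,349,237),(288,347,294)]]
for i,(u,z) in enumerate([((322,62),.063),((322,144),.078),((322,217),.068),((320,283),.068)]):
    print(((watz(u,s,z)-(D[i]+D[i+1])/2)*1000).round(1)[:2])
from plant import close_job
print(close_job())
E
```

```text
[-0.7 -1.1]
[-1.2 -0.6]
[-2.1  0. ]
[-2.   0.5]
the job is handed in; nothing more can be done
None
```

All four spools stand upright in the rack in reversed order, each within about 2 mm of its pocket centre by the final wrist view, and the job was handed in at about 44 s of the 99 s allowed; the call returned no verdict.

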